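# Stack the sieve column for the soil test on potatoes

## Task

Build the sieve column on the small shaker from the bottom up, one piece at a time: first the fine-mesh sieve on the shaker's round pan, then the medium, then the coarse-mesh sieve, and the lid on top, each with its foot fully home in the mouth below it and standing straight. Leave the potatoes and the white cup where they are.

Things in the scene. Friction and masses are not known exactly. Their poses are not given: they have to be found in the camera images.
- pan_mouth (a point): centre of the open mouth, at rim height, of the steel pan fixed on the shaker; z up. Pan: outside 60 mm, mouth 54 mm, 27 mm deep, rim 83 mm above the table. Under it an aluminium disc 84 mm across and a grey box 110 x 110 mm, 44 mm tall, fixed to the table. It stands left or right of the loose things; opposite stands a white balance of that size, 40 mm tall
- sieve_fine: loose round steel sieve with fine mesh (3 mm openings, many thin wires), 36 mm tall: a 30 mm tall tube (outside 60 mm, inside 54 mm, open at the top) over a narrower foot 6 mm high, 51 mm across, tapering to 47 mm. The foot drops into the mouth below until the tube's edge rests on that rim. The mesh closes the bottom. Origin: centre of the foot's underside, z up the axis, rim at 36 mm. 100 g
- sieve_medium: loose round steel sieve with medium mesh (7 mm openings), 44 mm tall: a 38 mm tall tube (outside 60 mm, inside 54 mm, open at the top) over a narrower foot 6 mm high, 51 mm across, tapering to 47 mm. The foot drops into the mouth below until the tube's edge rests on that rim. The mesh closes the bottom. Origin: centre of the foot's underside, z up the axis, rim at 44 mm. 120 g
- sieve_coarse: loose round steel sieve with coarse mesh (15 mm openings, few bars), 52 mm tall: a 46 mm tall tube (outside 60 mm, inside 54 mm, open at the top) over a narrower foot 6 mm high, 51 mm across, tapering to 47 mm. The foot drops into the mouth below until the tube's edge rests on that rim. The mesh closes the bottom. Origin: centre of the foot's underside, z up the axis, rim at 52 mm. 140 g
- sieve_lid: loose lid: steel disc 60 mm across, 6 mm thick, with an upright black cylindrical knob 22 mm across and 28 mm tall at its centre, and under it the same 6 mm foot as the sieves (51 mm, tapering to 47 mm), on which it stands. Origin: centre of the foot's underside, z up; disc's top at 12 mm, knob's top at 40 mm. 90 g
- potato_a: brown potato, 72 mm long and about 48 mm thick, lying loose on the table among the sieves; origin under its middle at the table, x along its length. To be left alone
- potato_b: brown potato, 66 mm long and about 46 mm thick, lying loose on the balance's plate, 40 mm above the table; origin under its middle, x along its length. To be left alone
- cup: small empty white plastic cup standing loose and upright among the sieves, 60 mm across the rim, 45 mm tall; origin at the centre of its underside, z up. To be left alone

How it is judged:
By the outcome, as a careful person would: the job done as asked, in the order asked, and still so for the second after the job is handed in, with the robot touching nothing.
It also fails if it takes over 99 s, if anything falls off the work surface, if the arm or the gripper's body presses on something with over 40 N, if the wrist force passes 120 N, or if a joint passes its speed limit or range.

## Robot

A 6-joint arm with a two-finger parallel gripper is mounted at the origin on the work surface. World frame = base frame: x ahead of the robot, y to its left, z up, the work surface at z = 0. Lengths are in m, angles in rad, forces in N, time in s.
With the tool pointing down it reaches from about 0.35 to 0.975 m from the base axis. Payload 4.9 kg.
Tool frame: the origin (TCP) lies at the very end of the fingers, on their centre line; the grasp point (between the pads) lies 19 mm behind it; z points along the fingers, x is the direction in which the jaws open and shut, and the axes are right-handed (so a half turn about z gives the same grasp; the last joint's range is limited). The gripper opens to 85 mm and grips with 20 to 120 N. Pads are 22 mm wide; open, the fingers measure 114 mm over their backs; the gripper's body (76 mm by 85 mm) begins 54 mm behind the grasp point. The pads swing forward as they close: fully open they stand 13 mm farther back than shut.
Start: joints at [-1.418, 0.053, 1.613, -0, 1.476, -0.119], TCP at [0.168, -0.602, 0.231] pointing down, gripper open.
Joint ranges: [-3.01, 3.01], [-1.01, 2.22], [0.06, 2.58], [-1.02, 4.17], [0.09, 2.62], [-3.14, 3.14]. Speed limits (rad/s): [2.57, 2.57, 3.14, 3.14, 3.14, 3.14].

## Interface

Orientations are given as a rotation vector (axis times angle).
In Python, from station import monitor, imaging, ticket gives the robot as it stands.
- The arm moves only by the tool step_arm, never from a script. Its argument "targets" is one flat list of numbers, 4 for each row, row after row: the shift along the tool's x, y, z in m, then the turn about the tool's z in rad. In form: [tx, ty, tz, roll, tx, ty, tz, roll, ...]. A call has 1 to 12 rows; each row is the pose to reach, as a shift and turn from the pose measured when the call began, along the tool's axes at that moment; what a row does not reach only later rows make up. A row lasts 1/12 s, in which the tool goes at most 41.7 mm and 7.16 degrees, less where a joint would pass 70% of its speed; a pose out of reach is approached as far as the arm can. A call with a gripper value outside its range is refused whole. "grip" is the finger opening in m, from 0 to 0.0854, set as the call begins (left out, the last holds). The fingers move at their own pace and stop on an object; "force" is the grip in N (left out, the last holds). Time passes only in rows, so rows that repeat a pose let the fingers close. It gives the time, the measured TCP pose, the force and the opening at its end, in the units of the state.
- monitor.get_obs(): the state, without advancing time (a new reading comes with each control period).
- imaging.get_image(name): name is "scene" or "top"; returns a dict with "color" (384x512x3 uint8, red, green, blue), "depth" (384x512 float32, m along the optical axis (not along the pixel's ray), 0 where there is no reading), "fov_y" (degrees; the focal length in pixels is half the picture's height over the tangent of half this angle, whatever the lens; pixels are square), "cx", "cy" (the principal point, pixels), "R" (3x3) and "t" (3): a world point X has camera coordinates R X + t. Camera axes: x right, y down, z forward; pixel columns grow to the right and rows downward; lengths in m; the calibration is good to about 2 mm. A picture is of the moment at which its call begins.
- ticket.finish_job(): hands the job in, once; it reports no verdict.
Trained networks look in a picture, given as the dict that the camera call returned (one of the last four; its "shot" number tells which), for a name from the list of things; names that differ only in an ending like _2 or _b are one class to them, and where a whole thing is asked for, a point or a joint stands for the part that bears it (a point fixed in the world has none). Each returns a list of dicts, best first, with "score" (0 to 1); they miss things now and then, are a little off and sometimes report something else, mostly with a low value. They report only what shows in the picture. A call takes as long as a camera call.
- imaging.search_frame(name, picture): "uv" ([column, row] in pixels, amid what is visible of it).
- imaging.mark_of(name, picture): "uv" ([column, row] in pixels: a listed point, or the origin of a listed thing).
The state is a dict: "t": time; "q": joint angles; "dq": joint speeds; "effort": joint torques, N m; "tool_pos": TCP position; "tool_rot": TCP orientation; "contact_force": force on the tool from outside, world axes, zero at the start; "wrist_torque": the same for the moment, N m; "opening": finger opening in m.
Only numpy, scipy, OpenCV 4.12 (cv2) and the standard library are available. Lean on these libraries where they do the work, as an engineer would, in place of code of your own. Each camera call takes 0.05 s, during which the arm holds its last target.

## Working session

There is one attempt and no reset: what is moved stays moved. The work goes in short steps, Python scripts to look and compute and a tool call to move; the robot and the scene stay as the last step left them, time stands still between calls to the robot, and variables do not carry over. Pictures are saved under pics/ and viewed, and the job is handed in when it is done.

Besides the shell and the picture viewer there is one more tool, called after ">>>" as name(argument=value, ...), one argument or row to a line, values as JSON. step_arm: Moves the arm, as the interface text tells. Its arguments: {"type":"object","properties":{"targets":{"type":"array","items":{"type":"number"}},"grip":{"type":"number"},"force":{"type":"number"}},"required":["targets"]}

```bash
mkdir -p pics; cat > h.py <<'E'
import numpy as np, cv2
from station import monitor, imaging, ticket
def save(p,n):
    cv2.imwrite('pics/'+n, cv2.cvtColor(p['color'],cv2.COLOR_RGB2BGR))
def K(p):
    f=p['color'].shape[0]/2/np.tan(np.radians(p['fov_y'])/2); return f,p['cx'],p['cy']
def cloud(p):
    f,cx,cy=K(p); d=p['depth']; v,u=np.mgrid[:d.shape[0],:d.shape[1]]
    c=np.stack([(u-cx)/f*d,(v-cy)/f*d,d],-1)
    w=(c-np.array(p['t']))@np.array(p['R']); w[d==0]=np.nan
    return w
def ray(p,uv,z):
    f,cx,cy=K(p); R=np.array(p['R']);t=np.array(p['t'])
    d=R.T@np.array([(uv[0]-cx)/f,(uv[1]-cy)/f,1]); o=-R.T@t
    return o+d*(z-o[2])/d[2]
E
python3 - <<'E'
from h import *
o=monitor.get_obs(); print({k:np.round(v,3) for k,v in o.items()})
for n in ['top','scene']:
    p=imaging.get_image(n); save(p,n+'0.png'); print(n,p['fov_y'],np.round(p['R'],3).tolist(),np.round(p['t'],3))
    np.save(n+'0.npy',p,allow_pickle=True)
    for k in ['pan_mouth','sieve_fine','sieve_medium','sieve_coarse','sieve_lid','potato_a','cup']:
        print(k,[(np.round(r['uv']).tolist(),round(r['score'],2)) for r in imaging.mark_of(k,p)][:4], [(np.round(r['uv']).tolist(),round(r['score'],2)) for r in imaging.search_frame(k,p)][:4] if k!='pan_mouth' else '')
E
```

```text
{'t': np.float64(0.0), 'q': array([-1.418,  0.053,  1.614, -0.   ,  1.476, -0.119]), 'dq': array([ 0.001, -0.001, -0.   , -0.001, -0.002,  0.001]), 'effort': array([ 1.0000e-03, -3.9368e+01, -3.7017e+01, -0.0000e+00,  7.0000e-03,
        0.0000e+00]), 'tool_pos': array([ 0.168, -0.601,  0.23 ]), 'tool_rot': array([-2.501e+00,  1.899e+00,  2.000e-03]), 'contact_force': array([ 0.3  , -0.146,  0.3  ]), 'wrist_torque': array([-0.028,  0.044, -0.01 ]), 'opening': np.float64(0.085)}
top 56.20433494691675 [[0.021, -1.0, 0.018], [-0.988, -0.023, -0.155], [0.155, -0.014, -0.988]] [-0.003  0.529  0.814]
pan_mouth [([396.0, 180.0], 0.94)] 
sieve_fine [([256.0, 166.0], 0.86)] [([255.0, 162.0], 0.59), ([200.0, 151.0], 0.52), ([311.0, 152.0], 0.35)]
sieve_medium [([310.0, 151.0], 0.94)] [([309.0, 149.0], 0.72), ([319.0, 232.0], 0.22)]
sieve_coarse [([207.0, 222.0], 0.63)] [([202.0, 220.0], 0.77)]
sieve_lid [] [([319.0, 233.0], 0.66)]
potato_a [([265.0, 231.0], 0.75), ([122.0, 165.0], 0.63)] [([264.0, 231.0], 0.95), ([119.0, 163.0], 0.57)]
cup [([201.0, 155.0], 0.73)] [([199.0, 154.0], 0.98)]
scene 45.71329488371671 [[0.23, 0.973, -0.002], [0.784, -0.186, -0.593], [-0.577, 0.135, -0.805]] [-0.13  -0.348  1.388]
pan_mouth [([113.0, 240.0], 0.87)] 
sieve_fine [([264.0, 248.0], 0.68), ([186.0, 202.0], 0.16)] [([264.0, 240.0], 0.87)]
sieve_medium [([205.0, 273.0], 0.68)] [([202.0, 266.0], 0.63)]
sieve_coarse [([297.0, 187.0], 0.86)] [([299.0, 182.0], 0.59)]
sieve_lid [([182.0, 203.0], 0.81)] [([181.0, 203.0], 0.81), ([299.0, 184.0], 0.68)]
potato_a [([398.0, 204.0], 0.89), ([322.0, 248.0], 0.66), ([241.0, 192.0], 0.63)] [([400.0, 198.0], 0.87), ([241.0, 188.0], 0.61), ([205.0, 268.0], 0.42)]
cup [([323.0, 249.0], 0.92)] [([323.0, 241.0], 0.73)]
```

```bash
python3 -c "
import cv2
for n in ['top0','scene0']:
    a=cv2.imread('pics/'+n+'.png'); cv2.imwrite('pics/'+n+'b.png',cv2.resize(a[100:300,70:470],(800,400),interpolation=cv2.INTER_CUBIC))
"
```

```text
(no output)
```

View pics/top0.png

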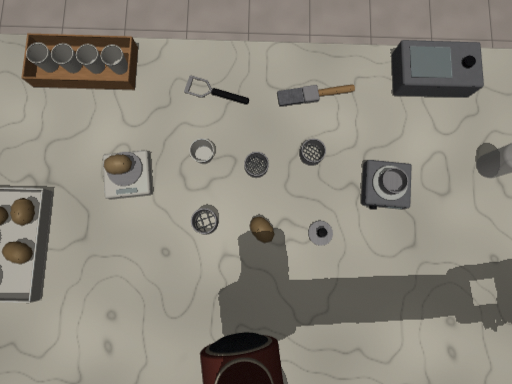

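View pics/scene0.png

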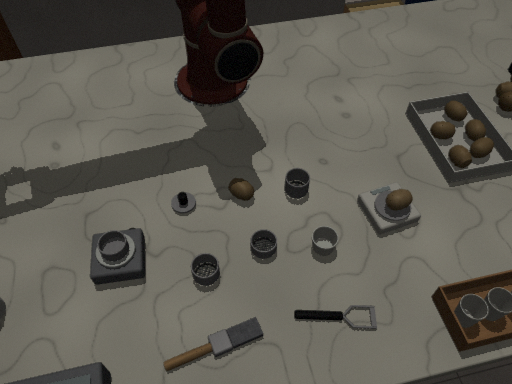

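```bash
python3 - <<'E'
from h import *
top=np.load('top0.npy',allow_pickle=True).item(); sc=np.load('scene0.npy',allow_pickle=True).item()
for nm,p,L in (('top',top,dict(pan=(396,180,.083),fine=(256,166,0),med=(310,151,0),coarse=(207,222,0),lid=(319,233,0.02),pot=(265,231,0),cup=(201,155,0))),
  ('scene',sc,dict(pan=(113,240,.083),fine=(264,248,0),med=(205,273,0),coarse=(297,187,0),lid=(182,203,0),pot=(241,192,0),cup=(323,249,0)))):
    for k,(u,v,z) in L.items(): print(nm,k,np.round(ray(p,(u,v),z),4))
E
```

```text
top pan [ 0.5608 -0.3089  0.083 ]
top fine [0.6052 0.0114 0.    ]
top med [ 0.6478 -0.1253  0.    ]
top coarse [0.4612 0.1289 0.    ]
top lid [ 0.4393 -0.1432  0.02  ]
top pot [ 0.4423 -0.0141  0.    ]
top cup [0.6302 0.1511 0.    ]
scene pan [ 0.5568 -0.3042  0.083 ]
scene fine [0.6032 0.013  0.    ]
scene med [ 0.6343 -0.1288  0.    ]
scene coarse [ 0.4522  0.136  -0.    ]
scene lid [ 0.4344 -0.1522  0.    ]
scene pot [ 0.435  -0.0043 -0.    ]
scene cup [0.6368 0.1434 0.    ]
```

View pics/top0b.png

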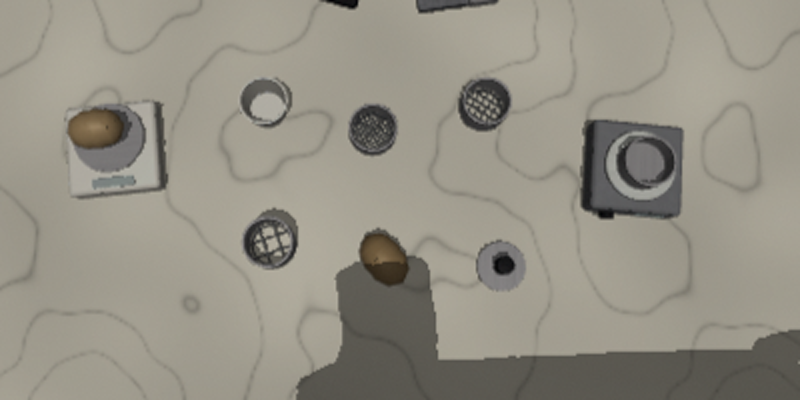

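The top image shows the fine sieve at (256,164), medium at (312,152), coarse at (205,221), lid at (320,233) and pan at (393,181). The mesh textures agree with the networks. Next I refine the positions from depth.

```bash
cat >> h.py <<'E'
from scipy.optimize import least_squares
def fitc(w,c0,zlo,zhi,ri,ro):
    c=np.array(c0,float)
    P=w.reshape(-1,3); P=P[np.isfinite(P[:,0])]
    for i in range(4):
        r=np.hypot(*(P[:,:2]-c).T); m=(P[:,2]>zlo)&(P[:,2]<zhi)&(r<(0.045 if i<2 else ro+.006))&(r>(ri-.012 if i<2 else ri-.006))
        Q=P[m]
        def f(x):
            r=np.hypot(Q[:,0]-x[0],Q[:,1]-x[1]); return np.where(r>ro,r-ro,np.where(r<ri,r-ri,0))+0.1*(r-(ri+ro)/2)
        s=least_squares(f,c,loss='soft_l1',f_scale=.001); c=s.x
    return c,len(Q),np.sqrt(np.mean(s.fun**2)),np.median(Q[:,2]),np.percentile(Q[:,2],98)
OBJ=dict(pan=(.559,-.307,.083,27,30),fine=(.604,.012,.036,27,30),med=(.641,-.127,.044,27,30),coarse=(.457,.132,.052,27,30),lid=(.437,-.147,.012,29,30),knob=(.437,-.147,.040,10,11))
E
python3 - <<'E'
from h import *
for nm in ['top','scene']:
    p=np.load(nm+'0.npy',allow_pickle=True).item(); w=cloud(p)
    for k,(x,y,h,ri,ro) in OBJ.items():
        lo=.016 if k=='knob' else h-.012
        c,n,e,z,zz=fitc(w,(x,y),lo if k!='lid' else .006,h+.008,ri/1e3,ro/1e3)
        if k=='lid':
            P=w.reshape(-1,3);m=(np.hypot(P[:,0]-x,P[:,1]-y)<.04)&(P[:,2]>.006)&(P[:,2]<.018); c=(P[m][:,:2].min(0)+P[m][:,:2].max(0))/2
        print(nm,k,np.round(c,4),n,round(e*1e3,2),round(z,4),round(zz,4))
    P=w.reshape(-1,3); m=np.isfinite(P[:,0])&(abs(P[:,0]-.52)<.03)&(abs(P[:,1]-.0)<.03); print('table z',np.median(P[m][:,2]))
E
```

```text
top pan [ 0.5602 -0.3057] 210 0.22 0.082 0.087
top fine [0.6027 0.0121] 146 0.2 0.0357 0.0404
top med [ 0.6372 -0.1253] 159 0.26 0.0437 0.0473
top coarse [0.4603 0.1311] 136 0.2 0.0529 0.056
top lid [ 0.4399 -0.1473] 197 3.42 0.0134 0.016
top knob [ 0.4405 -0.1466] 75 2.77 0.0408 0.0446
table z 0.0014101831628488685
scene pan [ 0.5619 -0.3078] 298 0.44 0.0807 0.0865
scene fine [0.6045 0.0101] 246 0.37 0.0344 0.0399
scene med [ 0.6388 -0.1273] 252 0.33 0.0423 0.0477
scene coarse [0.4619 0.1295] 230 0.58 0.0496 0.0554
scene lid [ 0.438  -0.1491] 174 3.33 0.0135 0.0172
scene knob [ 0.4405 -0.1491] 101 2.32 0.0386 0.0438
table z 0.001520196772317314
```

```bash
cat >> h.py <<'E'
from scipy.spatial.transform import Rotation as Ro
def to(*pts,roll=0):
    o=monitor.get_obs(); R=Ro.from_rotvec(o['tool_rot']).as_matrix()
    print('t',round(o['t'],2),'pos',np.round(o['tool_pos'],4),'x',np.round(R[:,0],3),'z',np.round(R[:,2],4),'q',np.round(o['q'],2),'F',np.round(o['contact_force'],1),'open',round(float(o['opening']),4))
    for p in pts: print(np.round(R.T@(np.array(p)-o['tool_pos']),4).tolist())
E
python3 -c "
from h import *
to((.6036,.0111,.2),(.6036,.0111,.1))"
```

```text
t 1.4 pos [ 0.1678 -0.602   0.2313] x [ 0.269 -0.963 -0.   ] z [-0.  0. -1.] q [-1.42  0.05  1.61 -0.    1.48 -0.12] F [0.4 0.7 0.1] open 0.0853
[-0.4736, -0.5844, 0.0313]
[-0.4736, -0.5844, 0.1313]
```

>>> step_arm(
  targets=[-0.025,-0.03,0,0,-0.05,-0.06,0,0,-0.075,-0.09,0,0,-0.1,-0.12,0,0,-0.125,-0.15,0,0,-0.15,-0.18,0,0,-0.175,-0.21,0,0,-0.2,-0.24,0,0,-0.225,-0.27,0,0,-0.25,-0.3,0,0,-0.275,-0.33,0,0,-0.3,-0.36,0,0],
  grip=0.085,
  force=40,
)

```text
t: 2.4
tool_pos: [0.4348, -0.2147, 0.2317]
tool_rot: [-2.502, 1.9, -0.002]
contact_force: [0.3, -0.5, 0.0]
opening: 0.0851
```

```bash
python3 -c "
from h import *
to((.6036,.0111,.15),(.6036,.0111,.1))"
```

```text
t 2.4 pos [ 0.4348 -0.2147  0.2317] x [ 0.268 -0.963  0.001] z [ 9.e-04 -6.e-04 -1.e+00] q [-0.61 -0.29  1.93 -0.    1.51  0.69] F [ 0.3 -0.5  0. ] open 0.0851
[-0.1723, -0.2231, 0.0817]
[-0.1723, -0.2231, 0.1317]
```

>>> step_arm(
  targets=[-0.025,-0.032,0.012,0,-0.05,-0.064,0.024,0,-0.075,-0.096,0.036,0,-0.1,-0.128,0.048,0,-0.125,-0.16,0.06,0,-0.145,-0.188,0.07,0,-0.16,-0.208,0.08,0,-0.168,-0.218,0.09,0,-0.172,-0.223,0.11,0,-0.1723,-0.223,0.13,0,-0.1723,-0.223,0.135,0,-0.1723,-0.223,0.135,0],
)

```text
t: 3.4
tool_pos: [0.6018, 0.0113, 0.0943]
tool_rot: [2.5, -1.898, -0.005]
contact_force: [0.3, -0.5, -0.5]
opening: 0.0849
```

```bash
python3 - <<'E'
from h import *
to((.6036,.0111,.03),(.6036,.0111,.008))
p=imaging.get_image('scene'); save(p,'s1.png'); w=cloud(p)
a=cv2.imread('pics/s1.png'); cv2.imwrite('pics/s1b.png',cv2.resize(a[120:300,170:370],(800,720))[:600])
# lowest finger points
P=w.reshape(-1,3); m=(np.hypot(P[:,0]-.6036,P[:,1]-.0111)<.07)&(P[:,2]>.055)&(P[:,2]<.16)
Q=P[m]; print(len(Q)); h,_=np.histogram(Q[:,2],np.arange(.055,.165,.005)); print(h)
p=imaging.get_image('top'); save(p,'t1.png')
E
```

```text
t 3.4 pos [0.6018 0.0113 0.0943] x [ 0.269 -0.963 -0.001] z [-3.8e-03 -2.0e-04 -1.0e+00] q [-0.1   0.12  1.78 -0.    1.25  1.19] F [ 0.3 -0.5 -0.5] open 0.0849
[0.0007, -0.0019, 0.0643]
[0.0007, -0.002, 0.0863]
251
[ 0  0  0  0  0  0  0  0  0  0  4 10 23 24 28 23 22 18 11 24 64  0]
```

View pics/s1b.png

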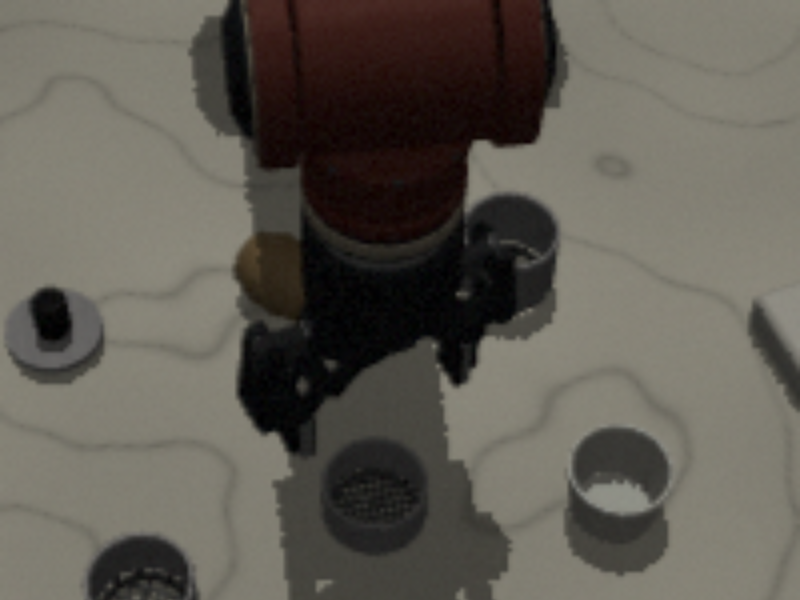

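The fingers straddle the fine sieve (375,495 in the crop). The open tips are about 13 mm above the TCP. I'm lowering.

>>> step_arm(
  targets=[0.0007,-0.0018,0.02,0,0.0007,-0.0018,0.04,0,0.0007,-0.0018,0.058,0,0.0007,-0.0018,0.072,0,0.0007,-0.0018,0.082,0,0.0007,-0.0018,0.087,0,0.0007,-0.0018,0.09,0,0.0007,-0.0018,0.09,0,0.0007,-0.0018,0.09,0],
)

```text
t: 4.25
tool_pos: [0.6066, 0.0104, 0.0084]
tool_rot: [-2.5, 1.9, -0.005]
contact_force: [0.2, -0.1, 0.6]
opening: 0.0849
```

```bash
python3 - <<'E'
from h import *
to((.6036,.0111,.004))
E
```

```text
t 4.25 pos [0.6066 0.0104 0.0084] x [ 0.268 -0.963  0.002] z [ 3.1e-03 -9.0e-04 -1.0e+00] q [-0.11  0.24  1.8  -0.    1.09  1.19] F [ 0.2 -0.1  0.6] open 0.0849
[-0.0015, 0.0028, 0.0044]
```

>>> step_arm(
  targets=[-0.0015,0.0028,0.004,0,-0.0015,0.0028,0.004,0,-0.0015,0.0028,0.004,0],
)

```text
t: 4.5
tool_pos: [0.6035, 0.0112, 0.0046]
tool_rot: [-2.5, 1.9, -0.005]
contact_force: [1.1, 0.1, 0.9]
opening: 0.0854
```

```bash
python3 - <<'E'
from h import *
to((.6036,.0111,.004))
E
```

```text
t 4.5 pos [0.6035 0.0112 0.0046] x [ 0.268 -0.963  0.002] z [ 3.4e-03 -9.0e-04 -1.0e+00] q [-0.1   0.24  1.81 -0.    1.08  1.2 ] F [1.1 0.1 0.9] open 0.0854
[0.0001, -0.0001, 0.0006]
```

>>> step_arm(
  targets=[0,0,0,0,0,0,0,0,0,0,0,0,0,0,0,0,0,0,0,0,0,0,0,0,0,0,0,0,0,0,0,0],
  grip=0.05,
  force=40,
)

```text
t: 5.17
tool_pos: [0.6042, 0.0111, 0.0054]
tool_rot: [-2.5, 1.899, -0.007]
contact_force: [-0.1, -0.4, 6.3]
opening: 0.0598
```

```bash
python3 - <<'E'
from h import *
to((.6036,.0111,.15),(.561,-.3068,.16))
E
```

```text
t 5.17 pos [0.6042 0.0111 0.0054] x [ 0.268 -0.963  0.002] z [ 0.0047 -0.001  -1.    ] q [-0.1   0.24  1.81 -0.    1.08  1.2 ] F [-0.1 -0.4  6.3] open 0.0598
[0.0002, -0.0001, -0.1446]
[0.2951, 0.1262, -0.1545]
```

>>> step_arm(
  targets=[0,0,-0.008,0,0,0,-0.024,0,0,0,-0.046,0,0,0,-0.072,0,0,0,-0.096,0,0,0,-0.116,0,0,0,-0.126,0,0,0,-0.13,0,0,0,-0.13,0,0,0,-0.13,0,0,0,-0.13,0],
)

```text
t: 6.08
tool_pos: [0.6023, 0.0114, 0.1331]
tool_rot: [-2.501, 1.901, -0.002]
contact_force: [1.0, 0.0, -1.7]
opening: 0.0596
```

```bash
python3 - <<'E'
from h import *
to((.561,-.3068,.135))
E
```

```text
t 6.08 pos [0.6023 0.0114 0.1331] x [ 0.268 -0.963  0.001] z [ 1.e-03 -6.e-04 -1.e+00] q [-0.1   0.08  1.75 -0.    1.31  1.2 ] F [ 1.   0.  -1.7] open 0.0596
[0.2955, 0.125, -0.0017]
```

>>> step_arm(
  targets=[0.012,0.005,0,0,0.038,0.016,0,0,0.07,0.03,0,0,0.104,0.044,0,0,0.138,0.058,0,0,0.172,0.073,0,0,0.206,0.087,0,0,0.238,0.101,0,0,0.266,0.113,0,0,0.285,0.121,0,0,0.2955,0.125,0,0,0.2955,0.125,0,0],
)

```text
t: 7.08
tool_pos: [0.5598, -0.3092, 0.1322]
tool_rot: [2.498, -1.904, -0.0]
contact_force: [0.7, 0.5, -1.4]
opening: 0.0599
```

>>> step_arm(
  targets=[0,0,0,0,0,0,0,0,0,0,0,0],
)

```text
t: 7.33
tool_pos: [0.5598, -0.3078, 0.1317]
tool_rot: [2.5, -1.903, -0.002]
contact_force: [-0.8, 0.8, -1.0]
opening: 0.0596
```

```bash
python3 - <<'E'
from h import *
to((.561,-.3068,.0824))
for n in ['top','scene']:
    p=imaging.get_image(n); save(p,n+'2.png'); w=cloud(p)
    print(n,fitc(w,(.561,-.3068),.075,.09,.027,.03), fitc(w,(.561,-.3068),.14,.172,.027,.03), fitc(w,(.561,-.3068),.13,.15,.027,.03))
a=cv2.imread('pics/scene2.png'); b=cv2.imread('pics/top2.png')
cv2.imwrite('pics/c2.png',np.hstack([cv2.resize(a[170:300,50:180],(400,400)),cv2.resize(b[115:245,330:460],(400,400))]))
E
```

```text
t 7.33 pos [ 0.5598 -0.3078  0.1317] x [ 0.266 -0.964 -0.001] z [-1.2e-03  6.0e-04 -1.0e+00] q [-0.62  0.16  1.66 -0.    1.32  0.68] F [-0.8  0.8 -1. ] open 0.0596
[-0.0006, -0.0015, 0.0493]
top (array([ 0.56050446, -0.30595912]), 91, np.float64(0.0002356033854700385), np.float64(0.08256419887902741), np.float64(0.08622233027442265)) (array([ 0.55852744, -0.30388802]), 82, np.float64(0.001473856799330758), np.float64(0.15686447847595458), np.float64(0.16486722895587508)) (array([ 0.56487631, -0.28509831]), 41, np.float64(0.0027497734962729087), np.float64(0.14066866853358254), np.float64(0.1492172869603199))
scene (array([ 0.56171206, -0.30757409]), 159, np.float64(0.00027861522176881703), np.float64(0.08279985429353479), np.float64(0.08698442678784904)) (array([ 0.56142889, -0.30740164]), 558, np.float64(0.0013835259422748957), np.float64(0.1544427017574314), np.float64(0.16706058533120993)) (array([ 0.56263821, -0.3068479 ]), 370, np.float64(0.001751653757099129), np.float64(0.14028022986350194), np.float64(0.149640273018307))
```

View pics/c2.png

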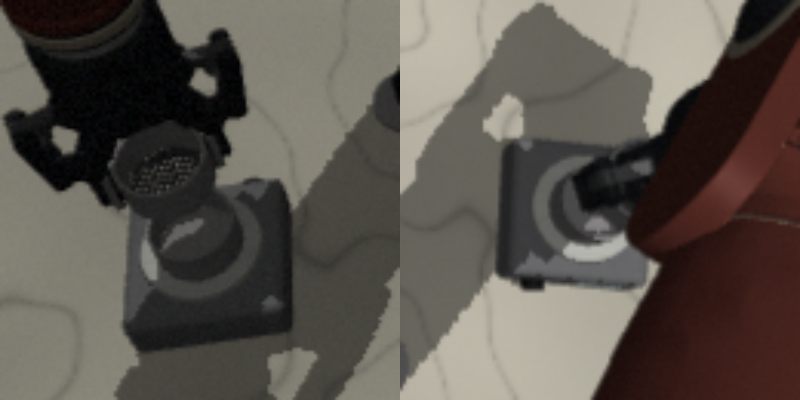

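The fine sieve is held level above the pan (crop 165,165). I'm descending.

>>> step_arm(
  targets=[-0.0006,-0.0015,0.01,0,-0.0006,-0.0015,0.022,0,-0.0006,-0.0015,0.032,0,-0.0006,-0.0015,0.037,0,-0.0006,-0.0015,0.037,0,-0.0006,-0.0015,0.037,0,-0.0006,-0.0015,0.037,0],
)

```text
t: 8.02
tool_pos: [0.5615, -0.3072, 0.0953]
tool_rot: [2.5, -1.903, -0.0]
contact_force: [0.7, -1.1, -1.4]
opening: 0.0592
```

```bash
python3 - <<'E'
from h import *
to((.561,-.3068,.0824))
E
```

```text
t 8.02 pos [ 0.5615 -0.3072  0.0953] x [ 0.266 -0.964  0.   ] z [-3.e-04 -2.e-04 -1.e+00] q [-0.62  0.2   1.68 -0.    1.25  0.68] F [ 0.7 -1.1 -1.4] open 0.0592
[-0.0005, 0.0004, 0.0129]
```

>>> step_arm(
  targets=[-0.0005,0.0004,0.003,0,-0.0005,0.0004,0.006,0,-0.0005,0.0004,0.009,0,-0.0005,0.0004,0.011,0,-0.0005,0.0004,0.013,0,-0.0005,0.0004,0.0135,0,-0.0005,0.0004,0.0135,0],
)

```text
t: 8.6
tool_pos: [0.5611, -0.3069, 0.0824]
tool_rot: [2.5, -1.902, 0.0]
contact_force: [-2.0, 1.8, 2.3]
opening: 0.0594
```

```bash
python3 - <<'E'
from h import *
to((.561,-.3068,.0824))
for n in ['scene']:
    p=imaging.get_image(n); save(p,n+'3.png'); w=cloud(p)
    print(n,fitc(w,(.561,-.3068),.1,.118,.027,.03))
a=cv2.imread('pics/scene3.png')
cv2.imwrite('pics/c3.png',cv2.resize(a[180:290,60:170],(550,550),interpolation=cv2.INTER_CUBIC))
E
```

```text
t 8.6 pos [ 0.5611 -0.3069  0.0824] x [ 0.266 -0.964  0.   ] z [-2.e-04 -4.e-04 -1.e+00] q [-0.62  0.22  1.69 -0.    1.23  0.68] F [-2.   1.8  2.3] open 0.0594
[-0.0001, 0.0, -0.0]
scene (array([ 0.56238672, -0.30677384]), 304, np.float64(0.0013225729654760745), np.float64(0.1085640800117455), np.float64(0.11608723479170541))
```

View pics/c3.png

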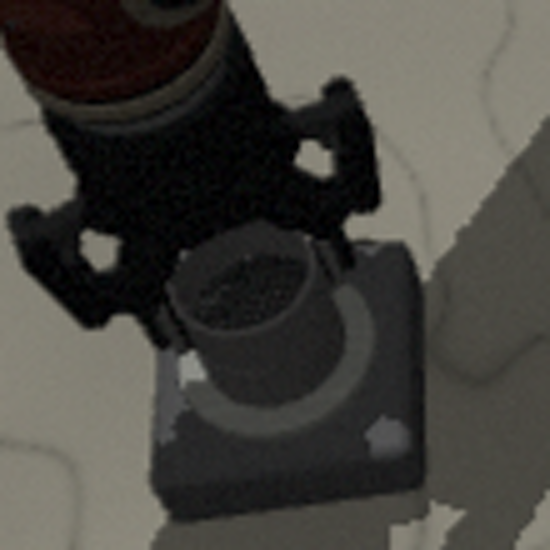

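Seated flush (crop 255,320). I'm pressing slightly, then releasing and rising.

>>> step_arm(
  targets=[0,0,0.001,0,0,0,0.0015,0,0,0,0.0015,0],
)

```text
t: 8.9
tool_pos: [0.5612, -0.307, 0.0823]
tool_rot: [2.499, -1.902, 0.0]
contact_force: [-4.9, 2.7, 8.3]
opening: 0.0594
```

>>> step_arm(
  targets=[0,0,0,0,0,0,0,0,0,0,0,0,0,0,0,0,0,0,0,0,0,0,-0.015,0,0,0,-0.04,0,0,0,-0.07,0,0,0,-0.09,0,0,0,-0.1,0,0,0,-0.1,0,0,0,-0.1,0],
  grip=0.085,
)

```text
t: 9.9
tool_pos: [0.5613, -0.307, 0.1827]
tool_rot: [2.5, -1.902, 0.002]
contact_force: [0.2, 0.3, -0.3]
opening: 0.0851
```

```bash
python3 - <<'E'
from h import *
to((.638,-.1263,.15),(.638,-.1263,.11))
E
```

```text
t 9.9 pos [ 0.5613 -0.307   0.1827] x [ 0.267 -0.964  0.001] z [ 5.e-04 -1.e-03 -1.e+00] q [-0.62  0.12  1.62 -0.    1.4   0.68] F [ 0.2  0.3 -0.3] open 0.0851
[-0.1537, -0.1221, 0.0326]
[-0.1538, -0.1221, 0.0726]
```

>>> step_arm(
  targets=[-0.012,-0.009,0,0,-0.038,-0.03,0,0,-0.068,-0.054,0.005,0,-0.098,-0.078,0.02,0,-0.125,-0.1,0.04,0,-0.145,-0.115,0.06,0,-0.1538,-0.122,0.07,0,-0.1538,-0.122,0.073,0,-0.1538,-0.122,0.073,0,-0.1538,-0.122,0.073,0,-0.1538,-0.122,0.073,0],
)

```text
t: 10.82
tool_pos: [0.6383, -0.1279, 0.1109]
tool_rot: [2.498, -1.905, 0.005]
contact_force: [-0.1, 0.0, 0.4]
opening: 0.085
```

```bash
python3 - <<'E'
from h import *
to((.638,-.1263,.008))
for n in ['scene','top']:
    p=imaging.get_image(n); save(p,n+'4.png'); w=cloud(p)
    print(n,fitc(w,(.561,-.3068),.104,.122,.027,.03)); print(fitc(w,(.638,-.1263),.034,.052,.027,.03))
a=cv2.imread('pics/scene4.png'); b=cv2.imread('pics/top4.png')
cv2.imwrite('pics/c4.png',np.hstack([cv2.resize(a[200:300,60:160],(400,400),interpolation=cv2.INTER_CUBIC),cv2.resize(b[125:225,340:440],(400,400),interpolation=cv2.INTER_CUBIC)]))
E
```

```text
t 10.82 pos [ 0.6383 -0.1279  0.1109] x [ 0.265 -0.964  0.002] z [ 0.0022 -0.0019 -1.    ] q [-0.31  0.21  1.65 -0.    1.28  0.99] F [-0.1  0.   0.4] open 0.085
[-0.0018, 0.0, 0.1029]
scene (array([ 0.56201613, -0.30678511]), 266, np.float64(0.00043936950117732333), np.float64(0.11207547088772063), np.float64(0.11697850373601025))
(array([ 0.63880915, -0.12736226]), 226, np.float64(0.00029895864110597646), np.float64(0.04271436985781178), np.float64(0.04736056422192428))
top (array([ 0.56029724, -0.30475173]), 203, np.float64(0.0002294240985021387), np.float64(0.11242373783566606), np.float64(0.11626287876305248))
  return _methods._mean(a, axis=axis, dtype=dtype,
  ret = ret.dtype.type(ret / rcount)
Traceback (most recent call last):
  File "h.py", line 26, in fitc
    return c,len(Q),np.sqrt(np.mean(s.fun**2)),np.median(Q[:,2]),np.percentile(Q[:,2],98)
                                                                 ~~~~~~~~~~~~~^^^^^^^^^^^
IndexError: index -1 is out of bounds for axis 0 with size 0
```

Depth puts the fine sieve's rim at about 112 mm, where 113 means fully home, and centred. On to the medium.

>>> step_arm(
  targets=[-0.0018,0,0.015,0,-0.0018,0,0.04,0,-0.0018,0,0.065,0,-0.0018,0,0.085,0,-0.0018,0,0.097,0,-0.0018,0,0.1025,0,-0.0018,0,0.1025,0,-0.0018,0,0.1025,0,-0.0018,0,0.1025,0,-0.0018,0,0.1025,0],
)

```text
t: 11.75
tool_pos: [0.6395, -0.1268, 0.0105]
tool_rot: [-2.497, 1.904, -0.01]
contact_force: [-0.4, 0.9, 0.0]
opening: 0.0847
```

```bash
python3 - <<'E'
from h import *
to((.638,-.1263,.008))
E
```

```text
t 11.75 pos [ 0.6395 -0.1268  0.0105] x [ 0.265 -0.964  0.004] z [ 0.0057 -0.0028 -1.    ] q [-0.31  0.33  1.69 -0.    1.11  0.99] F [-0.4  0.9  0. ] open 0.0847
[-0.0009, 0.0014, 0.0025]
```

>>> step_arm(
  targets=[-0.0009,0.0014,0.002,0,-0.0009,0.0014,0.002,0,-0.0009,0.0014,0.002,0],
)

```text
t: 12.0
tool_pos: [0.6382, -0.1263, 0.009]
tool_rot: [-2.497, 1.904, -0.011]
contact_force: [-0.0, 0.7, -0.5]
opening: 0.0852
```

>>> step_arm(
  targets=[0,0,0,0,0,0,0,0,0,0,0,0,0,0,0,0,0,0,0,0,0,0,0,0,0,0,0,0,0,0,0,0],
  grip=0.05,
)

```text
t: 12.67
tool_pos: [0.6387, -0.1264, 0.0097]
tool_rot: [-2.497, 1.904, -0.013]
contact_force: [0.5, 1.0, 4.9]
opening: 0.0592
```

```bash
python3 - <<'E'
from h import *
to((.638,-.1263,.008))
E
```

```text
t 12.67 pos [ 0.6387 -0.1264  0.0097] x [ 0.265 -0.964  0.005] z [ 0.0075 -0.0033 -1.    ] q [-0.31  0.33  1.69 -0.    1.11  0.99] F [0.5 1.  4.9] open 0.0592
[-0.0003, 0.0006, 0.0017]
```

>>> step_arm(
  targets=[0,0,-0.008,0,0,0,-0.024,0,0,0,-0.048,0,0,0,-0.076,0,0,0,-0.104,0,0,0,-0.128,0,0,0,-0.143,0,0,0,-0.15,0,0,0,-0.15,0,0,0,-0.15,0,0,0,-0.15,0],
)

```text
t: 13.58
tool_pos: [0.6362, -0.1255, 0.157]
tool_rot: [-2.498, 1.904, -0.007]
contact_force: [0.6, -0.1, -2.0]
opening: 0.06
```

```bash
python3 - <<'E'
from h import *
to((.5612,-.3062,.158))
E
```

```text
t 13.58 pos [ 0.6362 -0.1255  0.157 ] x [ 0.265 -0.964  0.003] z [ 0.0036 -0.0021 -1.    ] q [-0.31  0.16  1.63 -0.    1.35  0.99] F [ 0.6 -0.1 -2. ] open 0.06
[0.1544, 0.1202, -0.0009]
```

>>> step_arm(
  targets=[0.01,0.008,0,0,0.03,0.023,0,0,0.055,0.043,0,0,0.082,0.064,0,0,0.108,0.084,0,0,0.132,0.103,0,0,0.147,0.115,0,0,0.1544,0.12,0,0,0.1544,0.12,0,0,0.1544,0.12,0,0,0.1544,0.12,0,0],
)

```text
t: 14.5
tool_pos: [0.5615, -0.3051, 0.1564]
tool_rot: [-2.498, 1.903, -0.004]
contact_force: [-0.1, 0.1, -1.8]
opening: 0.0595
```

```bash
python3 - <<'E'
from h import *
to((.5615,-.3065,.13))
E
```

```text
t 14.5 pos [ 0.5615 -0.3051  0.1564] x [ 0.266 -0.964  0.002] z [ 0.0028 -0.001  -1.    ] q [-0.61  0.14  1.65  0.    1.35  0.69] F [-0.1  0.1 -1.8] open 0.0595
[0.0013, 0.0004, 0.0264]
```

>>> step_arm(
  targets=[0.0013,0.0004,0.008,0,0.0013,0.0004,0.018,0,0.0013,0.0004,0.025,0,0.0013,0.0004,0.027,0,0.0013,0.0004,0.027,0,0.0013,0.0004,0.027,0,0.0013,0.0004,0.027,0],
)

```text
t: 15.08
tool_pos: [0.5619, -0.3066, 0.1298]
tool_rot: [-2.499, 1.903, -0.006]
contact_force: [-1.4, 0.7, -1.4]
opening: 0.0598
```

```bash
python3 - <<'E'
from h import *
to((.5614,-.3066,.1167))
p=imaging.get_image('scene'); save(p,'s5.png')
a=cv2.imread('pics/s5.png')
cv2.imwrite('pics/c5.png',cv2.resize(a[170:280,60:170],(550,550),interpolation=cv2.INTER_CUBIC))
E
```

```text
t 15.08 pos [ 0.5619 -0.3066  0.1298] x [ 0.266 -0.964  0.002] z [ 0.0035 -0.0014 -1.    ] q [-0.62  0.16  1.67  0.    1.31  0.69] F [-1.4  0.7 -1.4] open 0.0598
[-0.0001, 0.0005, 0.0131]
```

View pics/c5.png

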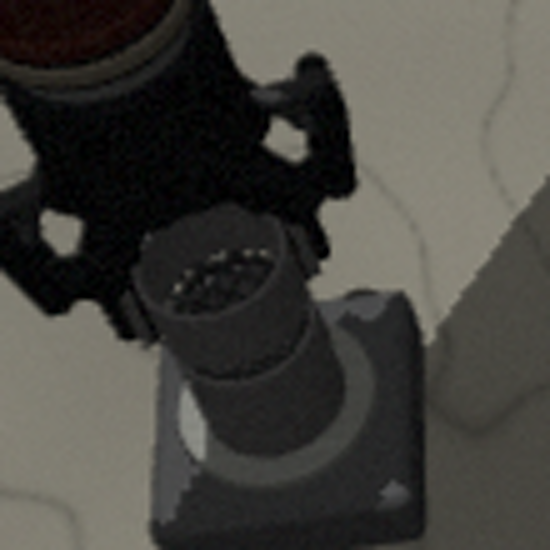

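The medium sieve hangs just above the fine one with its foot over the mouth (seam around 250,365). I'm lowering it.

>>> step_arm(
  targets=[-0.0001,0.0005,0.003,0,-0.0001,0.0005,0.006,0,-0.0001,0.0005,0.009,0,-0.0001,0.0005,0.011,0,-0.0001,0.0005,0.013,0,-0.0001,0.0005,0.0142,0,-0.0001,0.0005,0.0142,0,-0.0001,0.0005,0.0142,0],
)

```text
t: 15.8
tool_pos: [0.5615, -0.3069, 0.1167]
tool_rot: [-2.498, 1.903, -0.006]
contact_force: [-2.9, 1.5, 3.6]
opening: 0.0595
```

```bash
python3 - <<'E'
from h import *
to((.5614,-.3066,.1167))
p=imaging.get_image('scene'); save(p,'s6.png')
a=cv2.imread('pics/s6.png')
cv2.imwrite('pics/c6.png',cv2.resize(a[170:280,60:170],(550,550),interpolation=cv2.INTER_CUBIC))
E
```

```text
t 15.8 pos [ 0.5615 -0.3069  0.1167] x [ 0.266 -0.964  0.003] z [ 0.0038 -0.0017 -1.    ] q [-0.62  0.18  1.68  0.    1.28  0.68] F [-2.9  1.5  3.6] open 0.0595
[-0.0003, 0.0, -0.0]
```

View pics/c6.png

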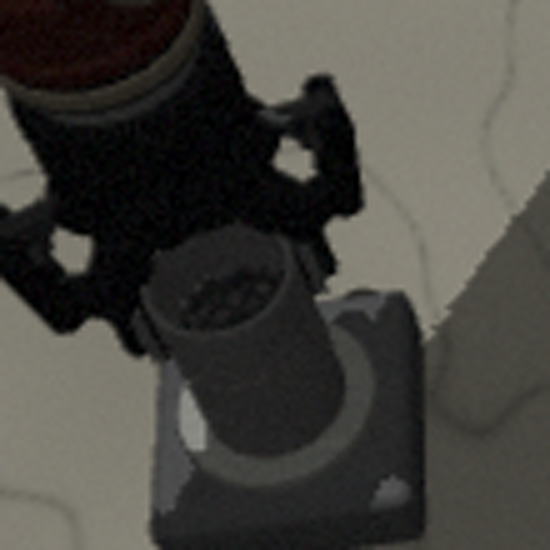

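The seam has closed. I'm releasing.

>>> step_arm(
  targets=[0,0,0,0,0,0,0,0,0,0,0,0,0,0,0,0,0,0,0,0,0,0,-0.015,0,0,0,-0.04,0,0,0,-0.065,0,0,0,-0.08,0,0,0,-0.08,0,0,0,-0.08,0,0,0,-0.08,0],
  grip=0.085,
)

```text
t: 16.85
tool_pos: [0.5606, -0.3063, 0.1953]
tool_rot: [-2.499, 1.903, -0.003]
contact_force: [-0.2, 0.7, -0.5]
opening: 0.0853
```

```bash
python3 - <<'E'
from h import *
to((.461,.1303,.16),(.461,.1303,.11))
E
```

```text
t 16.85 pos [ 0.5606 -0.3063  0.1953] x [ 0.266 -0.964  0.001] z [ 2.2e-03 -6.0e-04 -1.0e+00] q [-0.62  0.11  1.62  0.    1.42  0.68] F [-0.2  0.7 -0.5] open 0.0853
[-0.4474, -0.0199, 0.0348]
[-0.4475, -0.0198, 0.0848]
```

>>> step_arm(
  targets=[-0.015,-0.001,0,0,-0.045,-0.002,0,0,-0.083,-0.004,0,0,-0.122,-0.005,0,0,-0.161,-0.007,0.005,0,-0.2,-0.009,0.01,0,-0.239,-0.011,0.015,0,-0.278,-0.012,0.02,0,-0.317,-0.014,0.025,0,-0.356,-0.016,0.03,0,-0.39,-0.017,0.035,0,-0.42,-0.019,0.035,0],
)

```text
t: 17.85
tool_pos: [0.4644, 0.1055, 0.1563]
tool_rot: [2.498, -1.901, -0.004]
contact_force: [1.0, -1.0, -0.8]
opening: 0.085
```

>>> step_arm(
  targets=[-0.0,0.0,0.0,0,-0.0,0,0.0,0,0,0,0,0],
)

```text
t: 18.1
tool_pos: [0.4635, 0.1051, 0.1547]
tool_rot: [2.496, -1.899, -0.006]
contact_force: [-0.1, -0.7, 0.8]
opening: 0.0848
```

```bash
python3 - <<'E'
from h import *
to((.461,.1303,.1))
for n in ['scene','top']:
    p=imaging.get_image(n); save(p,n+'7.png'); w=cloud(p)
    for c,l,h in (((.561,-.3068),.142,.158),((.461,.1303),.042,.06)):
        try: print(n,fitc(w,c,l,h,.027,.03))
        except Exception as e: print(n,'x')
a=cv2.imread('pics/scene7.png'); b=cv2.imread('pics/top7.png')
cv2.imwrite('pics/c7.png',np.hstack([cv2.resize(a[180:280,60:160],(400,400),interpolation=cv2.INTER_CUBIC),cv2.resize(b[125:225,340:440],(400,400),interpolation=cv2.INTER_CUBIC)]))
E
```

```text
t 18.1 pos [0.4635 0.1051 0.1547] x [ 0.267 -0.964 -0.   ] z [-0.0062 -0.0015 -1.    ] q [ 0.07 -0.25  2.03 -0.    1.37  1.37] F [-0.1 -0.7  0.8] open 0.0848
[-0.0249, -0.0046, 0.0547]
scene (array([ 0.56203018, -0.30661222]), 295, np.float64(0.0004743576948339741), np.float64(0.1497250267254349), np.float64(0.154783874949912))
scene (array([0.4617748 , 0.12941249]), 206, np.float64(0.0005180869922284302), np.float64(0.05051864680744045), np.float64(0.05618515053619896))
top (array([ 0.5606739 , -0.30469757]), 222, np.float64(0.0002488622025613315), np.float64(0.150173968302108), np.float64(0.154115891474189))
top (array([0.4607259 , 0.13147092]), 33, np.float64(0.00010504129238256595), np.float64(0.052614954372703804), np.float64(0.05543361744551677))
```

View pics/c7.png

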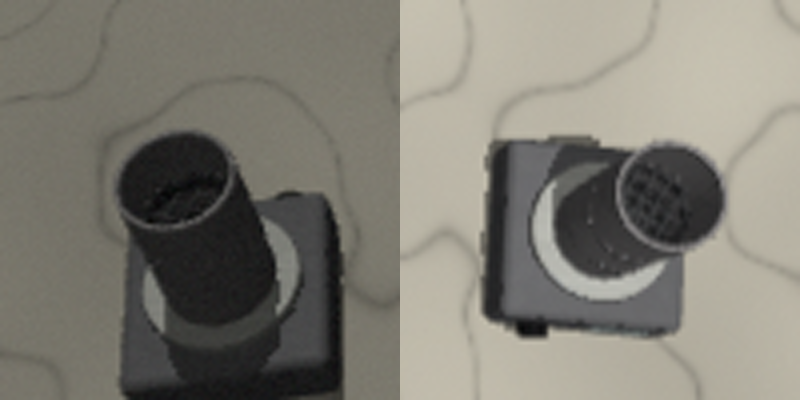

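Both views show a straight two-sieve column with its rim at about 150 mm (expected 151). The coarse sieve is next.

>>> step_arm(
  targets=[-0.012,-0.0025,0.01,0,-0.025,-0.0046,0.03,0,-0.025,-0.0046,0.055,0,-0.025,-0.0046,0.08,0,-0.025,-0.0046,0.105,0,-0.025,-0.0046,0.125,0,-0.025,-0.0046,0.136,0,-0.025,-0.0046,0.139,0,-0.025,-0.0046,0.139,0,-0.025,-0.0046,0.139,0,-0.025,-0.0046,0.139,0],
)

```text
t: 19.12
tool_pos: [0.4631, 0.1296, 0.0184]
tool_rot: [2.497, -1.904, -0.001]
contact_force: [0.0, 0.1, -0.8]
opening: 0.0849
```

```bash
python3 - <<'E'
from h import *
to((.4612,.1304,.015))
E
```

```text
t 19.12 pos [0.4631 0.1296 0.0184] x [ 0.265 -0.964  0.   ] z [-1.4e-03 -8.0e-04 -1.0e+00] q [ 0.12 -0.05  2.1  -0.    1.09  1.42] F [ 0.   0.1 -0.8] open 0.0849
[-0.0013, 0.0017, 0.0034]
```

>>> step_arm(
  targets=[-0.0013,0.0017,0.003,0,-0.0013,0.0017,0.003,0,-0.0013,0.0017,0.003,0],
)

```text
t: 19.37
tool_pos: [0.4615, 0.1305, 0.016]
tool_rot: [2.498, -1.904, 0.0]
contact_force: [-0.2, 1.4, 0.2]
opening: 0.0852
```

>>> step_arm(
  targets=[0,0,0,0,0,0,0,0,0,0,0,0,0,0,0,0,0,0,0,0,0,0,0,0,0,0,0,0,0,0,0,0],
  grip=0.05,
)

```text
t: 20.03
tool_pos: [0.4621, 0.1306, 0.0167]
tool_rot: [2.498, -1.905, 0.001]
contact_force: [-0.5, 1.3, 5.1]
opening: 0.06
```

```bash
python3 - <<'E'
from h import *
to((.4612,.1304,.015))
E
```

```text
t 20.03 pos [0.4621 0.1306 0.0167] x [ 0.265 -0.964  0.001] z [ 7.e-04 -6.e-04 -1.e+00] q [ 0.12 -0.05  2.1  -0.    1.09  1.42] F [-0.5  1.3  5.1] open 0.06
[-0.0, 0.0009, 0.0017]
```

>>> step_arm(
  targets=[0,0,-0.008,0,0,0,-0.026,0,0,0,-0.052,0,0,0,-0.08,0,0,0,-0.108,0,0,0,-0.136,0,0,0,-0.16,0,0,0,-0.177,0,0,0,-0.185,0,0,0,-0.185,0,0,0,-0.185,0,0,0,-0.185,0],
)

```text
t: 21.03
tool_pos: [0.4608, 0.1306, 0.1995]
tool_rot: [2.496, -1.903, -0.002]
contact_force: [0.4, -0.5, -2.1]
opening: 0.0595
```

```bash
python3 - <<'E'
from h import *
to((.562,-.3062,.2))
E
```

```text
t 21.03 pos [0.4608 0.1306 0.1995] x [ 0.265 -0.964  0.   ] z [-0.0028 -0.001  -1.    ] q [ 0.12 -0.29  1.98 -0.    1.45  1.42] F [ 0.4 -0.5 -2.1] open 0.0595
[0.448, 0.0182, -0.0003]
```

>>> step_arm(
  targets=[0.012,0,0,0,0.036,0.001,0,0,0.068,0.003,0,0,0.102,0.004,0,0,0.136,0.006,0,0,0.17,0.007,0,0,0.204,0.008,0,0,0.238,0.01,0,0,0.27,0.011,0,0,0.296,0.012,0,0,0.31,0.013,0,0,0.31,0.013,0,0],
)

```text
t: 22.03
tool_pos: [0.5298, -0.1738, 0.1977]
tool_rot: [2.493, -1.906, -0.007]
contact_force: [-0.7, 0.2, -1.6]
opening: 0.0598
```

```bash
python3 - <<'E'
from h import *
to((.562,-.3062,.2))
E
```

```text
t 22.03 pos [ 0.5298 -0.1738  0.1977] x [ 0.262 -0.965 -0.001] z [-5.8e-03 -1.0e-04 -1.0e+00] q [-0.45 -0.08  1.8  -0.    1.43  0.86] F [-0.7  0.2 -1.6] open 0.0598
[0.1362, 0.0036, -0.0025]
```

>>> step_arm(
  targets=[0.01,0,0,0,0.03,0.001,-0.001,0,0.055,0.0015,-0.002,0,0.08,0.002,-0.0025,0,0.105,0.003,-0.0025,0,0.124,0.0035,-0.0025,0,0.133,0.0036,-0.0025,0,0.1362,0.0036,-0.0025,0,0.1362,0.0036,-0.0025,0,0.1362,0.0036,-0.0025,0,0.1362,0.0036,-0.0025,0,0.1362,0.0036,-0.0025,0],
)

```text
t: 23.03
tool_pos: [0.562, -0.3051, 0.2001]
tool_rot: [2.494, -1.905, -0.007]
contact_force: [-0.2, -0.2, -2.3]
opening: 0.0596
```

```bash
python3 - <<'E'
from h import *
to((.562,-.3062,.176))
E
```

```text
t 23.03 pos [ 0.562  -0.3051  0.2001] x [ 0.263 -0.965 -0.002] z [-5.7e-03  1.0e-04 -1.0e+00] q [-0.61  0.11  1.6  -0.    1.43  0.69] F [-0.2 -0.2 -2.3] open 0.0596
[0.0011, 0.0002, 0.0241]
```

>>> step_arm(
  targets=[0.0011,0.0002,0.008,0,0.0011,0.0002,0.017,0,0.0011,0.0002,0.023,0,0.0011,0.0002,0.025,0,0.0011,0.0002,0.025,0,0.0011,0.0002,0.025,0,0.0011,0.0002,0.025,0],
)

```text
t: 23.62
tool_pos: [0.5621, -0.3064, 0.1754]
tool_rot: [2.494, -1.905, -0.006]
contact_force: [0.5, -0.1, -1.5]
opening: 0.0597
```

```bash
python3 - <<'E'
from h import *
to((.562,-.3064,.1617))
p=imaging.get_image('scene'); save(p,'s8.png')
a=cv2.imread('pics/s8.png')
cv2.imwrite('pics/c8.png',cv2.resize(a[140:270,50:180],(550,550),interpolation=cv2.INTER_CUBIC))
E
```

```text
t 23.62 pos [ 0.5621 -0.3064  0.1754] x [ 0.263 -0.965 -0.001] z [-5.4e-03 -2.0e-04 -1.0e+00] q [-0.61  0.13  1.63 -0.    1.39  0.69] F [ 0.5 -0.1 -1.5] open 0.0597
[-0.0, 0.0, 0.0137]
```

View pics/c8.png

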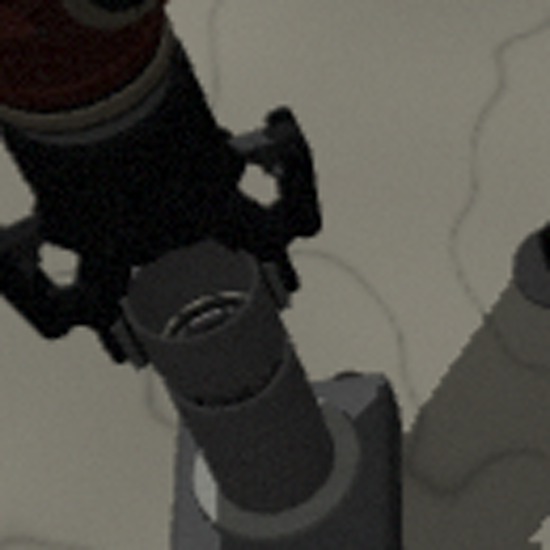

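The coarse sieve is aligned above the column (seam around 235,395). I'm lowering it.

>>> step_arm(
  targets=[0,0,0.003,0,0,0,0.006,0,0,0,0.009,0,0,0,0.011,0,0,0,0.013,0,0,0,0.0147,0,0,0,0.0147,0,0,0,0.0147,0],
)

```text
t: 24.33
tool_pos: [0.5624, -0.3065, 0.1617]
tool_rot: [2.494, -1.905, -0.005]
contact_force: [-1.9, 0.8, 3.8]
opening: 0.0595
```

```bash
python3 - <<'E'
from h import *
to((.562,-.3064,.1617))
p=imaging.get_image('scene'); save(p,'s9.png')
a=cv2.imread('pics/s9.png')
cv2.imwrite('pics/c9.png',cv2.resize(a[140:270,50:180],(550,550),interpolation=cv2.INTER_CUBIC))
E
```

```text
t 24.33 pos [ 0.5624 -0.3065  0.1617] x [ 0.263 -0.965 -0.001] z [-4.5e-03 -7.0e-04 -1.0e+00] q [-0.61  0.14  1.64 -0.    1.37  0.69] F [-1.9  0.8  3.8] open 0.0595
[-0.0002, 0.0003, 0.0]
```

View pics/c9.png

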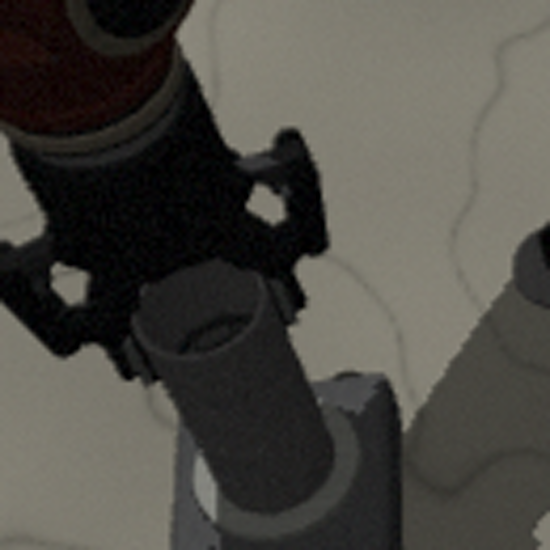

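Closed up. I'm releasing and rising.

>>> step_arm(
  targets=[0,0,0,0,0,0,0,0,0,0,0,0,0,0,0,0,0,0,0,0,0,0,-0.015,0,0,0,-0.04,0,0,0,-0.065,0,0,0,-0.08,0,0,0,-0.08,0,0,0,-0.08,0,0,0,-0.08,0],
  grip=0.085,
)

```text
t: 25.38
tool_pos: [0.5622, -0.3061, 0.2404]
tool_rot: [2.494, -1.905, -0.008]
contact_force: [-0.1, 0.1, -0.6]
opening: 0.085
```

```bash
python3 - <<'E'
from h import *
to((.4395,-.148,.24),(.4395,-.148,.1))
E
```

```text
t 25.38 pos [ 0.5622 -0.3061  0.2404] x [ 0.263 -0.965 -0.002] z [-6.1e-03  4.0e-04 -1.0e+00] q [-0.61  0.09  1.56 -0.    1.5   0.69] F [-0.1  0.1 -0.6] open 0.085
[-0.1848, 0.0768, 0.0012]
[-0.1846, 0.076, 0.1412]
```

>>> step_arm(
  targets=[-0.012,0.005,0,0,-0.036,0.015,0,0,-0.066,0.027,0,0,-0.098,0.04,0,0,-0.13,0.053,0.005,0,-0.158,0.065,0.02,0,-0.176,0.073,0.045,0,-0.1848,0.076,0.075,0,-0.1848,0.076,0.1,0,-0.1848,0.076,0.12,0,-0.1848,0.076,0.12,0,-0.1848,0.076,0.12,0],
  grip=0.05,
)

```text
t: 26.38
tool_pos: [0.4378, -0.1469, 0.1187]
tool_rot: [2.493, -1.904, -0.016]
contact_force: [0.2, 0.1, 0.1]
opening: 0.05
```

>>> step_arm(
  targets=[0,0,0,0,0,0,0,0],
)

```text
t: 26.55
tool_pos: [0.4383, -0.1472, 0.1197]
tool_rot: [2.493, -1.905, -0.015]
contact_force: [-0.2, 0.3, -0.2]
opening: 0.0501
```

```bash
python3 - <<'E'
from h import *
to((.4398,-.148,.035),(.4398,-.148,.0145))
for n in ['scene','top']:
    p=imaging.get_image(n); save(p,n+'10.png'); w=cloud(p)
    try: print(n,fitc(w,(.561,-.306),.188,.204,.027,.03))
    except Exception as e: print(n,'x')
    P=w.reshape(-1,3)
    m=(np.hypot(P[:,0]-.439,P[:,1]+.148)<.04)&(P[:,2]>.006)&(P[:,2]<.017); Q=P[m]; print(len(Q),(Q[:,:2].min(0)+Q[:,:2].max(0))/2,np.ptp(Q[:,:2],axis=0))
    m=(np.hypot(P[:,0]-.439,P[:,1]+.148)<.05)&(P[:,2]>.05)&(P[:,2]<.16); print(np.histogram(P[m][:,2],np.arange(.1,.16,.004)))
a=cv2.imread('pics/scene10.png'); b=cv2.imread('pics/top10.png')
cv2.imwrite('pics/c10.png',np.hstack([cv2.resize(a[130:270,60:200],(400,400),interpolation=cv2.INTER_CUBIC),cv2.resize(b[125:225,340:440],(400,400),interpolation=cv2.INTER_CUBIC)]))
E
```

```text
t 26.55 pos [ 0.4383 -0.1472  0.1197] x [ 0.263 -0.965 -0.005] z [-0.0099  0.0025 -0.9999] q [-0.48 -0.25  2.08 -0.    1.32  0.82] F [-0.2  0.3 -0.2] open 0.0501
[0.0016, -0.002, 0.0847]
[0.0017, -0.0021, 0.1052]
scene (array([ 0.56254851, -0.30631864]), 317, np.float64(0.0003714857731052847), np.float64(0.19613760415928272), np.float64(0.20020224253543914))
308 [ 0.44302066 -0.14914917] [0.06093143 0.05858355]
(array([ 0,  0,  0,  0,  0,  1,  3, 14, 15, 17, 20, 18, 17, 19]), array([0.1  , 0.104, 0.108, 0.112, 0.116, 0.12 , 0.124, 0.128, 0.132,
       0.136, 0.14 , 0.144, 0.148, 0.152, 0.156]))
top (array([ 0.56105904, -0.30457229]), 267, np.float64(0.0002665796535997736), np.float64(0.19631013323280347), np.float64(0.2002501663521691))
72 [ 0.45774193 -0.13593237] [0.02234867 0.0317468 ]
(array([0, 0, 0, 0, 0, 0, 0, 0, 0, 0, 0, 0, 0, 0]), array([0.1  , 0.104, 0.108, 0.112, 0.116, 0.12 , 0.124, 0.128, 0.132,
       0.136, 0.14 , 0.144, 0.148, 0.152, 0.156]))
```

View pics/c10.png

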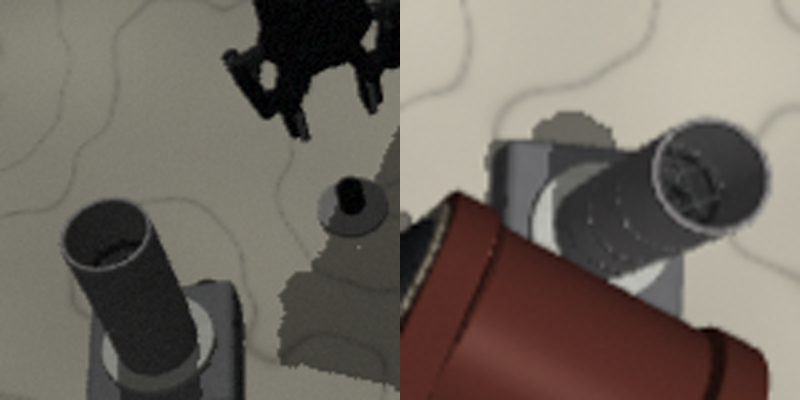

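The column is straight with its rim at about 196 mm (expected 197). Next I refine the lid's centre.

```bash
python3 - <<'E'
from h import *
for n,p in (('scene',np.load('scene0.npy',allow_pickle=True).item()),('top',np.load('top0.npy',allow_pickle=True).item())):
    w=cloud(p);P=w.reshape(-1,3)
    d=np.hypot(P[:,0]-.439,P[:,1]+.148)<.05
    Q=P[d&(P[:,2]>.0085)&(P[:,2]<.018)]
    c,r=cv2.minEnclosingCircle((Q[:,:2]*1000).astype(np.float32)); print(n,'disc',c,r,len(Q))
    def f(x):
        r=np.hypot(Q[:,0]-x[0],Q[:,1]-x[1]); return np.maximum(r-.03,0)
    K2=P[d&(P[:,2]>.036)]; print('knobtop',np.median(K2[:,:2],0),K2[:,:2].mean(0),len(K2))
    f_,cx,cy=K(p); X=np.array([.4398,-.148,.012]); c=np.array(p['R'])@X+np.array(p['t']); print('proj',c[0]/c[2]*f_+cx,c[1]/c[2]*f_+cy)
    X[2]=.04; c=np.array(p['R'])@X+np.array(p['t']); u,v=c[0]/c[2]*f_+cx,c[1]/c[2]*f_+cy
    g=p['color'].astype(int).sum(2); vv,uu=np.mgrid[:384,:512]; m=(abs(uu-u)<12)&(abs(vv-v)<14)&(g<110)
    print('projtop',u,v,'dark centroid',uu[m].mean(),vv[m].mean(),m.sum())
E
```

```text
scene disc (440.3195495605469, -150.22305297851562) 31.4898738861084 309
knobtop [ 0.44210445 -0.14913696] [ 0.44234517 -0.14908696] 62
proj 183.37195583720393 201.57050204934478
projtop 181.8653153719445 194.727076843704 dark centroid 182.3653846153846 198.47115384615384 104
top disc (440.3848876953125, -147.66761779785156) 30.09613037109375 397
knobtop [ 0.44064202 -0.14654236] [ 0.43994765 -0.14687919] 67
proj 320.33094783969824 232.98912313415076
projtop 322.62486623150085 232.44317536675405 dark centroid 321.3529411764706 231.86764705882354 68
```

>>> step_arm(
  targets=[0.0016,-0.0027,0.02,0,0.0016,-0.0027,0.045,0,0.0016,-0.0027,0.065,0,0.0016,-0.0027,0.072,0,0.0016,-0.0027,0.072,0,0.0016,-0.0027,0.072,0,0.0016,-0.0027,0.072,0],
)

```text
t: 27.23
tool_pos: [0.4423, -0.1487, 0.0498]
tool_rot: [2.494, -1.905, -0.008]
contact_force: [-0.2, -0.6, 0.6]
opening: 0.0502
```

```bash
python3 - <<'E'
from h import *
to((.4405,-.1482,.0155))
p=imaging.get_image('scene'); save(p,'s11.png')
a=cv2.imread('pics/s11.png')
cv2.imwrite('pics/c11.png',cv2.resize(a[140:240,130:230],(550,550),interpolation=cv2.INTER_CUBIC))
E
```

```text
t 27.23 pos [ 0.4423 -0.1487  0.0498] x [ 0.263 -0.965 -0.002] z [-6.3e-03  6.0e-04 -1.0e+00] q [-0.48 -0.14  2.12 -0.    1.17  0.82] F [-0.2 -0.6  0.6] open 0.0502
[-0.0009, 0.0014, 0.0343]
```

View pics/c11.png

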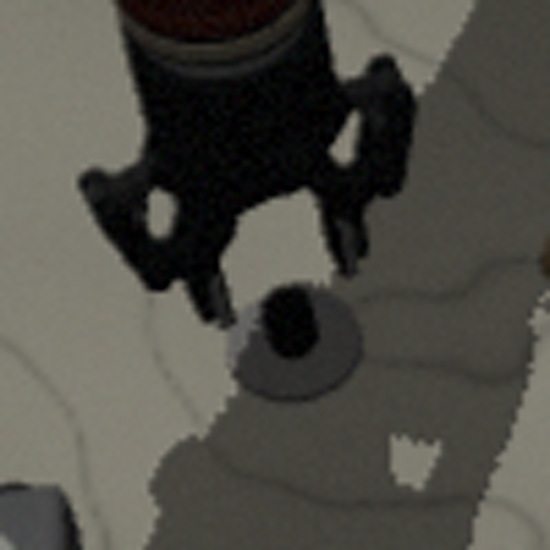

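The fingers straddle the knob (crop 290,320). I'm descending.

>>> step_arm(
  targets=[-0.0009,0.0016,0.012,0,-0.0009,0.0016,0.024,0,-0.0009,0.0016,0.031,0,-0.0009,0.0016,0.034,0,-0.0009,0.0016,0.034,0,-0.0009,0.0016,0.034,0,-0.0009,0.0016,0.034,0],
)

```text
t: 27.87
tool_pos: [0.4408, -0.1485, 0.0164]
tool_rot: [2.494, -1.905, -0.006]
contact_force: [0.2, -0.1, 0.4]
opening: 0.0502
```

```bash
python3 - <<'E'
from h import *
to((.4405,-.1482,.0155))
E
```

```text
t 27.87 pos [ 0.4408 -0.1485  0.0164] x [ 0.263 -0.965 -0.001] z [-5.2e-03 -1.0e-04 -1.0e+00] q [-0.48 -0.08  2.14 -0.    1.09  0.82] F [ 0.2 -0.1  0.4] open 0.0502
[-0.0004, 0.0002, 0.0009]
```

>>> step_arm(
  targets=[0,0,0,0,0,0,0,0,0,0,0,0,0,0,0,0,0,0,0,0,0,0,0,0,0,0,0,0,0,0,0,0],
  grip=0.012,
)

```text
t: 28.53
tool_pos: [0.4414, -0.1488, 0.0171]
tool_rot: [2.494, -1.905, -0.004]
contact_force: [-0.8, -0.3, 5.7]
opening: 0.0204
```

```bash
python3 - <<'E'
from h import *
to((.4405,-.1482,.0155))
E
```

```text
t 28.53 pos [ 0.4414 -0.1488  0.0171] x [ 0.263 -0.965 -0.   ] z [-4.1e-03 -6.0e-04 -1.0e+00] q [-0.48 -0.08  2.14 -0.    1.09  0.82] F [-0.8 -0.3  5.7] open 0.0204
[-0.0009, 0.0007, 0.0016]
```

>>> step_arm(
  targets=[0,0,-0.008,0,0,0,-0.024,0,0,0,-0.046,0,0,0,-0.07,0,0,0,-0.095,0,0,0,-0.12,0,0,0,-0.145,0,0,0,-0.17,0,0,0,-0.195,0,0,0,-0.21,0,0,0,-0.222,0,0,0,-0.225,0],
)

```text
t: 29.53
tool_pos: [0.4429, -0.149, 0.2443]
tool_rot: [2.494, -1.906, 0.0]
contact_force: [-0.6, 0.0, -1.1]
opening: 0.0203
```

>>> step_arm(
  targets=[0,0,0,0,0,0,0,0],
)

```text
t: 29.7
tool_pos: [0.4424, -0.1488, 0.2433]
tool_rot: [2.494, -1.906, -0.002]
contact_force: [-0.4, -0.5, -1.2]
opening: 0.0204
```

```bash
python3 - <<'E'
from h import *
to((.5622,-.3063,.24))
p=imaging.get_image('scene'); save(p,'s12.png')
a=cv2.imread('pics/s12.png')
cv2.imwrite('pics/c12.png',cv2.resize(a[80:240,80:240],(600,600),interpolation=cv2.INTER_CUBIC))
E
```

```text
t 29.7 pos [ 0.4424 -0.1488  0.2433] x [ 0.263 -0.965  0.001] z [-0.0027 -0.0013 -1.    ] q [-0.48 -0.35  1.95 -0.    1.54  0.82] F [-0.4 -0.5 -1.2] open 0.0204
[0.1835, -0.0742, 0.0032]
```

View pics/c12.png

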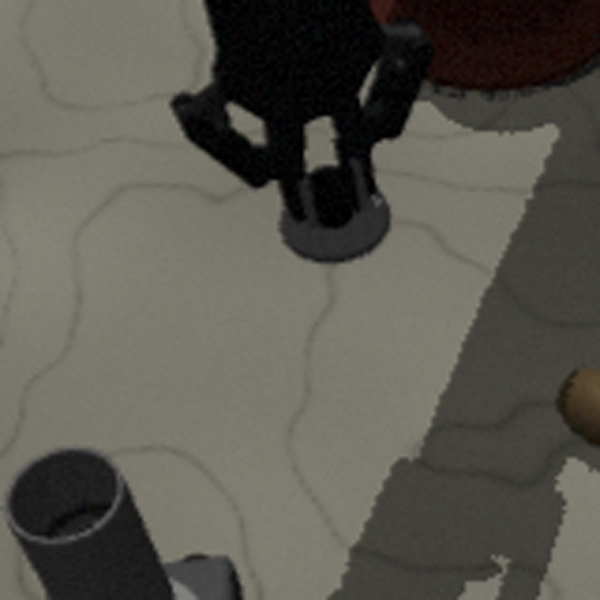

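Lid held level (crop 335,215). I'm moving it over the column.

>>> step_arm(
  targets=[0.01,-0.004,0,0,0.03,-0.012,0,0,0.056,-0.023,0,0,0.084,-0.034,0,0,0.112,-0.045,0,0,0.14,-0.057,0,0,0.163,-0.066,0.001,0,0.177,-0.072,0.002,0,0.1832,-0.0745,0.002,0,0.1832,-0.0745,0.002,0,0.1832,-0.0745,0.002,0,0.1832,-0.0745,0.002,0],
)

```text
t: 30.75
tool_pos: [0.5618, -0.3052, 0.2401]
tool_rot: [2.495, -1.905, -0.005]
contact_force: [0.1, 0.2, -1.2]
opening: 0.0205
```

```bash
python3 - <<'E'
from h import *
to((.5625,-.306,.221))
E
```

```text
t 30.75 pos [ 0.5618 -0.3052  0.2401] x [ 0.263 -0.965 -0.001] z [-4.3e-03 -2.0e-04 -1.0e+00] q [-0.61  0.08  1.57 -0.    1.5   0.69] F [ 0.1  0.2 -1.2] open 0.0205
[0.001, -0.0005, 0.0191]
```

>>> step_arm(
  targets=[0.001,-0.0005,0.006,0,0.001,-0.0005,0.013,0,0.001,-0.0005,0.018,0,0.001,-0.0005,0.02,0,0.001,-0.0005,0.02,0,0.001,-0.0005,0.02,0,0.001,-0.0005,0.02,0],
)

```text
t: 31.33
tool_pos: [0.5626, -0.306, 0.2204]
tool_rot: [2.495, -1.905, -0.004]
contact_force: [-0.1, 0.9, -0.8]
opening: 0.0203
```

```bash
python3 - <<'E'
from h import *
to((.5625,-.306,.2081))
p=imaging.get_image('scene'); save(p,'s13.png'); w=cloud(p)
print(fitc(w,(.562,-.306),.16,.193,.0295,.03))
P=w.reshape(-1,3); d=np.hypot(P[:,0]-.562,P[:,1]+.306)<.05
Q=P[d&(P[:,2]>.2115)&(P[:,2]<.222)]; c,r=cv2.minEnclosingCircle((Q[:,:2]*1000).astype(np.float32)); print(c,r,len(Q))
a=cv2.imread('pics/s13.png')
cv2.imwrite('pics/c13.png',cv2.resize(a[130:250,50:170],(600,600),interpolation=cv2.INTER_CUBIC))
E
```

```text
t 31.33 pos [ 0.5626 -0.306   0.2204] x [ 0.263 -0.965 -0.001] z [-3.9e-03 -5.0e-04 -1.0e+00] q [-0.61  0.1   1.58 -0.    1.46  0.69] F [-0.1  0.9 -0.8] open 0.0203
[-0.0001, 0.0001, 0.0123]
(array([ 0.5613363 , -0.30678034]), 336, np.float64(0.0007787403532578112), np.float64(0.1769581714925637), np.float64(0.1926354392414091))
(563.763427734375, -305.6512451171875) 30.596162796020508 386
```

View pics/c13.png

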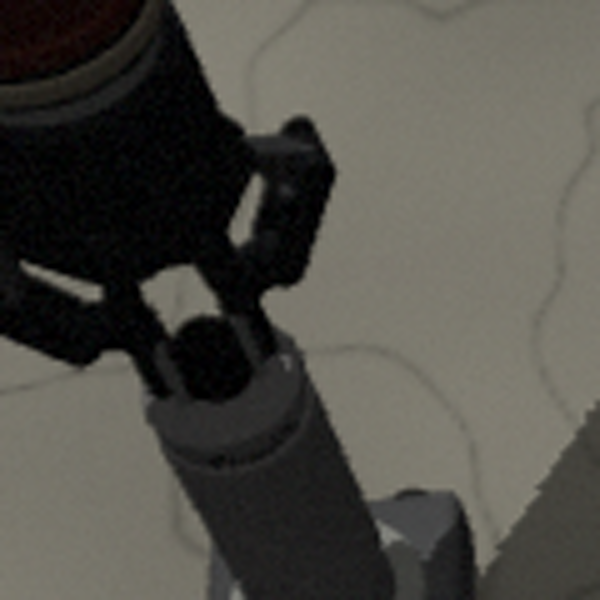

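The lid hovers concentric with the column (seam around 240,455). I'm lowering it.

>>> step_arm(
  targets=[0.0003,0.0005,0.003,0,0.0003,0.0005,0.006,0,0.0003,0.0005,0.009,0,0.0003,0.0005,0.011,0,0.0003,0.0005,0.0125,0,0.0003,0.0005,0.0132,0,0.0003,0.0005,0.0132,0,0.0003,0.0005,0.0132,0],
)

```text
t: 32.05
tool_pos: [0.5623, -0.3065, 0.2081]
tool_rot: [2.495, -1.905, -0.003]
contact_force: [-1.3, 1.3, 4.1]
opening: 0.0204
```

```bash
python3 - <<'E'
from h import *
to((.5625,-.306,.2081))
p=imaging.get_image('scene'); save(p,'s14.png'); w=cloud(p)
P=w.reshape(-1,3); d=np.hypot(P[:,0]-.562,P[:,1]+.306)<.05
Q=P[d&(P[:,2]>.1985)&(P[:,2]<.209)]; c,r=cv2.minEnclosingCircle((Q[:,:2]*1000).astype(np.float32)); print(c,r,len(Q),np.median(Q[:,2]))
a=cv2.imread('pics/s14.png')
cv2.imwrite('pics/c14.png',cv2.resize(a[130:250,50:170],(600,600),interpolation=cv2.INTER_CUBIC))
E
```

```text
t 32.05 pos [ 0.5623 -0.3065  0.2081] x [ 0.263 -0.965 -0.   ] z [-3.3e-03 -8.0e-04 -1.0e+00] q [-0.61  0.1   1.6  -0.    1.44  0.69] F [-1.3  1.3  4.1] open 0.0204
[-0.0005, -0.0003, 0.0]
(562.5712890625, -306.4999694824219) 30.40403938293457 389 0.2041487595006416
```

View pics/c14.png

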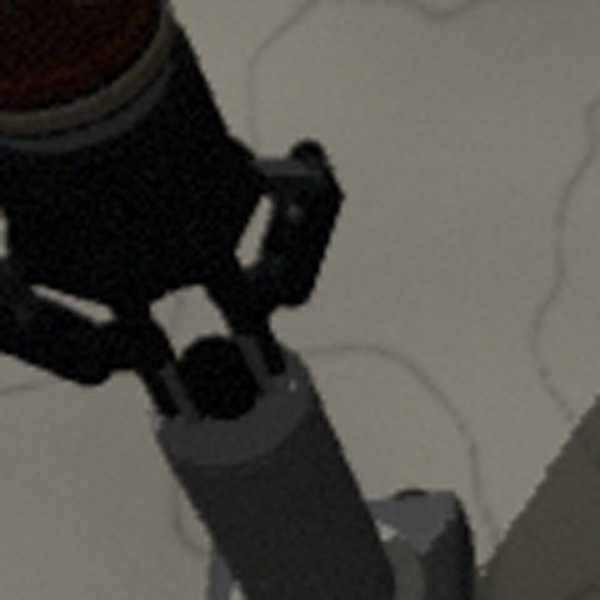

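Flush. I'm opening, rising, then moving clear for the final look.

>>> step_arm(
  targets=[0,0,0,0,0,0,0,0,0,0,0,0,0,0,0,0,0,0,-0.005,0,0,0,-0.02,0,0,0,-0.045,0,0,0,-0.07,0,0,0,-0.085,0,0,0,-0.09,0,0,0,-0.09,0,0,0,-0.09,0],
  grip=0.06,
)

```text
t: 33.1
tool_pos: [0.5624, -0.3064, 0.2976]
tool_rot: [2.495, -1.905, -0.004]
contact_force: [1.4, 0.2, -0.9]
opening: 0.0599
```

>>> step_arm(
  targets=[-0.015,0.01,0,0,-0.045,0.02,0,0,-0.08,0.035,0,0,-0.11,0.05,0,0,-0.14,0.06,0,0,-0.165,0.07,0,0,-0.18,0.075,0,0,-0.18,0.075,0,0,-0.18,0.075,0,0],
)

```text
t: 33.85
tool_pos: [0.4421, -0.1519, 0.2964]
tool_rot: [2.495, -1.904, -0.007]
contact_force: [0.9, -0.9, -0.7]
opening: 0.0599
```

```bash
python3 - <<'E'
from h import *
to((.5625,-.306,.2081))
im=[]
for n in ['scene','top']:
    p=imaging.get_image(n); save(p,n+'15.png'); w=cloud(p); P=w.reshape(-1,3); d=np.hypot(P[:,0]-.562,P[:,1]+.306)<.05
    Q=P[d&(P[:,2]>.1985)&(P[:,2]<.21)]; c,r=cv2.minEnclosingCircle((Q[:,:2]*1000).astype(np.float32)); print(n,c,r,len(Q),np.median(Q[:,2]))
    A=np.c_[Q[:,:2]-.0,np.ones(len(Q))]; print('plane',np.linalg.lstsq(A,Q[:,2],rcond=None)[0]); print('knob',np.percentile(P[d][:,2][P[d][:,2]<.26],99.5))
    for zl,zh in ((.09,.11),(.12,.148),(.155,.19)): print(fitc(w,(.562,-.306),zl,zh,.0295,.03)[:3])
    for k in ['potato_a','cup']: print(k,[(np.round(r['uv']).tolist(),round(r['score'],2)) for r in imaging.mark_of(k,p)][:3])
    im.append(cv2.imread('pics/'+n+'15.png'))
cv2.imwrite('pics/c15.png',np.hstack([cv2.resize(im[0][140:300,40:200],(400,400),interpolation=cv2.INTER_CUBIC),cv2.resize(im[1],(400,300))[:, :] if 0 else cv2.resize(im[1][90:250,330:490],(400,400),interpolation=cv2.INTER_CUBIC)]))
E
```

```text
t 33.85 pos [ 0.4421 -0.1519  0.2964] x [ 0.264 -0.964 -0.002] z [-5.4e-03  1.0e-04 -1.0e+00] q [-0.49 -0.36  1.88 -0.    1.63  0.81] F [ 0.9 -0.9 -0.7] open 0.0599
[0.1806, -0.0758, 0.0876]
scene (562.3956298828125, -306.6036071777344) 31.048574447631836 532 0.20438969550478872
plane [-0.01734863 -0.00497589  0.21264342]
knob 0.23333685063324483
(array([ 0.56084745, -0.30726077]), 163, np.float64(0.0007142148169919821))
(array([ 0.56111237, -0.30679139]), 256, np.float64(0.0006379776815300537))
(array([ 0.56139017, -0.30683634]), 339, np.float64(0.0007267888055446852))
potato_a [([395.0, 204.0], 0.82), ([240.0, 196.0], 0.57)]
cup [([321.0, 247.0], 0.64)]
top (0.0, 0.0) 0.0 0 nan
plane [0. 0. 0.]
knob 0.04825712946514779
  return _methods._mean(a, axis=axis, dtype=dtype,
  ret = ret.dtype.type(ret / rcount)
Traceback (most recent call last):
  File "h.py", line 26, in fitc
    return c,len(Q),np.sqrt(np.mean(s.fun**2)),np.median(Q[:,2]),np.percentile(Q[:,2],98)
                                                                 ~~~~~~~~~~~~~^^^^^^^^^^^
IndexError: index -1 is out of bounds for axis 0 with size 0
```

View pics/scene15.png

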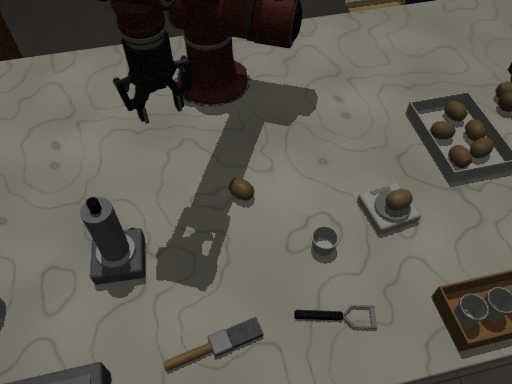

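The column stands straight at (105,235) in the scene image. The potato (241,188), cup (324,240) and balance potato (398,199) are where they started. I'm handing in.

```bash
python3 -c "
from h import *
print(ticket.finish_job())"
```

```text
the job is handed in; nothing more can be done
None
```

The sieve column is built on the shaker pan, bottom to top: fine, medium, coarse, then the lid. Each piece was pressed gently home and released. The job was handed in at about 34 s, with the arm clear of everything.

- **Seating:** after each release the depth readings put the rims at about 112, 150 and 196 mm (113, 151 and 197 expected). The lid's disc reads 204.4 mm against 203 expected. The cameras also read the bare table about 1.5 mm high, so this agrees with a fully seated lid.
- **Straightness:** in the scene camera the centres of the three sieves agree to within about 0.6 mm. A plane fitted to the lid's disc showed a slope of about 0.018. I took this as edge noise, but did not check it further.
- **Things to leave alone:** the potatoes and the cup are where they started in the last scene image, and no contact was seen. The contact forces read after each move stayed under about 10 N.
- **Disagreements:**
    - The two cameras differ by a steady 2 mm or so, so I used their mean.
    - The gripper read 20.4 mm on the 22 mm knob, but the lid held firm.
    - The last check from the top camera failed because it found no points on the lid (I did not view that picture), so the final check of the lid rests on the scene camera alone.

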